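Wedge the V-rest into the tapered dovetail way

TASK

Set up the checking fixture for measuring tube: take the orange V-rest, set its dovetail foot flat on the fixture's open floor, narrow end first, and slide it into the tapered way between the brass and steel rails until it wedges tight and stays tight by itself when you let go. Push it home firmly but gently, by feel, without ramming it, and leave the blue flat rest and everything else on the bench where it is.

Things in the scene. Friction and masses are not known exactly. Their poses are not given: they have to be found in the camera images.
- way: Checking fixture, screwed to the bench: grey plate 260 x 130 x 10 mm whose top is the way's floor, with two rails 13 mm high on it (tops 23 mm above the bench) that form a dovetail channel. Origin: centre of the plate's underside. +x: the direction in which the rest slides in; +y: towards the brass rail. Rails from x = -40 mm (wide mouth) to +130 mm (narrow, open end).
- apron (a point): Point with a small yellow mark on the open apron, the part of the plate without rails (x = -130 to -40 mm of the way), on the plate's top, 10 mm above the bench, at x = -85 mm: with its origin here the rest's 80 mm foot lies just before the rails. Axes as the way's.
- mouth (a point): Centre of the channel's wide mouth, on the way's floor, 10 mm above the bench; axes as the way's. The rails' inner faces lean inward by 35 degrees (undercut) and converge by 3.5 degrees each; at the mouth the rest has some 7 mm of play on each side.
- narrow_end (a point): Centre of the narrow end, on the floor. The steel rail at -y is a stiffly sprung gib whose seat has been screwed anywhere over a 5 mm span: the rest's origin starts to bind somewhere between 95 and 54 mm before this point (x = +35 to +76 mm of the way), which no listed pose tells. From there the push grows by 3 to 5 N per mm. The rest ends up to 3 mm off the centre line, to -y.
- strip: Fixed brass rail on the way's +y side; origin and axes coincide with the way's. The sliding faces are oiled: the free rest slides at 1 to 2 N. A steady push of 8 to 15 N along the way on the rest, with the rest free to align itself, wedges it tight and it stays so; a push over 20 N overloads the rails. Held stiffly off the centre line, it loads one rail before it is wedged.
- vrest: Orange V-rest, about 0.5 kg, standing loose. Origin: centre of the underside; +x: its narrow end, which goes in first (black stripe on the foot); z up. Aluminium dovetail foot 80 mm long (x), 10 high, 66 wide below at mid-length, tapered like the way; on it, centred, a block 30 (x) by 40 mm (y), from 10 mm up to 44, then the V's prongs up to 64. Flat faces at x = +-15 mm over the whole height.
- vrest_grip (a point): Point in the middle of the orange block, 35 mm above the foot's underside; axes as the rest's.
- flatrest: Blue rest with the same foot but a flat top, 63 mm high; bystander. Origin: centre of the underside.
- flange: Dark steel ring 110 mm across, 14 mm high; bystander. Origin: centre of the underside.
- tape: Roll of tape, 90 mm across, 48 mm high; bystander. Origin: centre of the underside.
- tube: Square aluminium tube offcut 160 x 30 x 30 mm; bystander. Origin: centre of the underside.
- bracket: Steel angle bracket 60 x 40 x 54 mm; bystander. Origin: centre of the underside.
- wrench: Wrench lying on the bench; bystander.
- oil: White oil bottle 50 mm across, 130 mm high; bystander. Origin: centre of the underside.

How it is judged:
By the outcome, as a careful person would: the job done as asked, in the order asked, and still so for the second after the job is handed in, with the robot touching nothing.
It also fails if it takes over 58 s, if anything falls off the work surface, if the arm or the gripper's body presses on something with over 40 N, if the wrist force passes 120 N, or if a joint passes its speed limit or range.

ROBOT

A 6-joint arm with a two-finger parallel gripper is mounted at the origin on the work surface. World frame = base frame: x ahead of the robot, y to its left, z up, the work surface at z = 0. Lengths are in m, angles in rad, forces in N, time in s.
With the tool pointing down it reaches from about 0.375 to 0.9 m from the base axis. Payload 3.1 kg.
Tool frame: the origin (TCP) lies between the finger pads; the fingertips stand 11 mm ahead of it and the grasp point (between the pads) lies 8 mm behind it; z points along the fingers, y is the direction in which the jaws open and shut (so a half turn about z gives the same grasp; the last joint's range is limited). The gripper opens to 85 mm and grips with 20 to 120 N. Pads are 22 mm wide; open, the fingers measure 114 mm over their backs; the gripper's body (76 mm by 85 mm) begins 54 mm behind the grasp point. The pads swing forward as they close: fully open they stand 13 mm farther back than shut.
Start: joints at [-1.52, 0.527, 1.433, -0, 1.181, -0.178], TCP at [0.142, -0.609, 0.242] pointing down, gripper open.
Joint ranges: [-3.08, 3.08], [-0.75, 2.2], [0.22, 2.44], [-1.43, 4.57], [0, 2.65], [-2.85, 2.85]. Speed limits (rad/s): [2.79, 2.79, 3.14, 3.14, 3.14, 3.14].

INTERFACE

Orientations are given as a unit quaternion [x, y, z, w].
In Python, from station import manip gives the robot as it stands. The module is installed in compiled form; this text tells all that it offers.
- The arm moves only by the tool arm_command, never from a script. Its argument "rows" is a list of rows, each a list of 3 entries, a list of its own where there are three numbers: the shift along the world's x, y, z in mm, then the turn about the world's z in rad, then the closure, from -1 (fully open) to 1 (shut), so that 0 is half open. A call has 1 to 12 rows; each row shifts and turns the commanded pose from where the row before left it; what a row does not reach is not made up. A row lasts 1/8 s, in which the tool goes at most 62.5 mm and 10.7 degrees, less where a joint would pass 70% of its speed; a pose out of reach is approached as far as the arm can. A call with a gripper value outside its range is refused whole. The fingers move at their own pace and stop on an object; "squeeze" is the grip in N (left out, the last holds). Time passes only in rows, so rows that do not move let the fingers close. It gives the time, the measured TCP pose, the force and the opening at its end, in the units of the state.
- manip.sense(): the state, without advancing time (a new reading comes with each control period).
- manip.snapshot(name): name is "scene" or "top" or "wrist"; returns the picture (480x640x3 uint8, blue, green, red); there is no depth.
- manip.get_calibration(name): a dict with "fovy" (degrees; the focal length in pixels is half the picture's height over the tangent of half this angle, whatever the lens; pixels are square), "cx", "cy" (the principal point, pixels), "R" (3x3) and "t" (3): a world point X has camera coordinates R X + t. Camera axes: x right, y down, z forward; pixel columns grow to the right and rows downward; lengths in m; the calibration is good to about 2 mm. A picture is of the moment at which its call begins: read the wrist's pose just before it. get_calibration takes no time and is no camera call; for the wrist camera it gives the pose at the moment of the call.
- manip.sign_off(): hands the job in, once; it reports no verdict.
The state is a dict: "t": time; "q": joint angles; "qd": joint speeds; "tau": joint torques, N m; "tcp_pos": TCP position; "tool_rot": TCP orientation; "force": force on the tool from outside, world axes, zero at the start; "ft_torque": the same for the moment, N m; "finger_gap": opening from 0.0 (shut) to 1.0 (fully open).
Only numpy, scipy, OpenCV 4.12 (cv2) and the standard library are available. Lean on these libraries where they do the work, as an engineer would, in place of code of your own. Each camera call takes 0.05 s, during which the arm holds its last target.

## Working session

There is one attempt and no reset: what is moved stays moved. The work goes in short steps, Python scripts to look and compute and a tool call to move; the robot and the scene stay as the last step left them, time stands still between calls to the robot, and variables do not carry over. Pictures are saved under pics/ and viewed, and the job is handed in when it is done.

Besides the shell and the picture viewer there is one more tool, called after ">>>" by a JSON object that holds its "api" and its "payload". arm_command: Moves the arm, as the interface text tells. Its arguments: {"type":"object","properties":{"rows":{"type":"array","items":{"type":"array"}},"squeeze":{"type":"number"}},"required":["rows"]}

```bash
mkdir -p pics; python3 - <<'E'
from station import manip
import cv2
for n in ["scene","top","wrist"]:
    c=manip.get_calibration(n); print(n,c)
    cv2.imwrite(f"pics/{n}0.png",manip.snapshot(n))
s=manip.sense(); print(s)
E
```

```text
scene {'fovy': 48.18291813097136, 'cx': 322.47247260793426, 'cy': 235.32333198960663, 'R': array([[ 4.98235595e-01,  8.67041613e-01,  3.65653679e-04],
       [ 7.24394370e-01, -4.16033158e-01, -5.49699198e-01],
       [-4.76459955e-01,  2.74144584e-01, -8.35362591e-01]]), 't': array([-0.25785659, -0.39130576,  1.79271908])}
top {'fovy': 51.387775892459345, 'cx': 316.54990421314534, 'cy': 239.42811785025086, 'R': array([[-0.00773085, -0.99993227,  0.00869978],
       [-0.99364583,  0.00670474, -0.11235217],
       [ 0.11228623, -0.00951308, -0.99363037]]), 't': array([-0.0037151 ,  0.55708477,  1.1050834 ])}
wrist {'fovy': 61.79522252043356, 'cx': 314.39455426238874, 'cy': 231.38604279828243, 'R': array([[ 0.22731434, -0.97381353, -0.00392311],
       [-0.92383305, -0.21691818,  0.31540291],
       [-0.30799461, -0.06807131, -0.94894974]]), 't': array([-0.6217585 , -0.04103318,  0.38222003])}
{'t': 0.15, 'q': array([-1.51950584e+00,  5.28270557e-01,  1.43362174e+00, -2.04974467e-05,
        1.18140916e+00, -1.78539247e-01]), 'qd': array([ 0.00064049, -0.00303995, -0.00369423,  0.00098496,  0.00050589,
       -0.00083658]), 'tau': array([ 6.36745626e-04, -4.42741907e+01, -1.78276080e+01, -2.32193970e-04,
        5.61532594e-03,  3.04406676e-06]), 'tcp_pos': array([ 0.14235362, -0.60801728,  0.24154301]), 'tool_rot': array([ 9.93403740e-01,  1.14665947e-01,  4.48648800e-05, -8.53272234e-04]), 'force': array([ 0.88607155,  0.02948495, -0.3415066 ]), 'ft_torque': array([ 0.02502981, -0.05408252, -0.03223165]), 'finger_gap': 1.0037383720901256}
```

View pics/scene0.png

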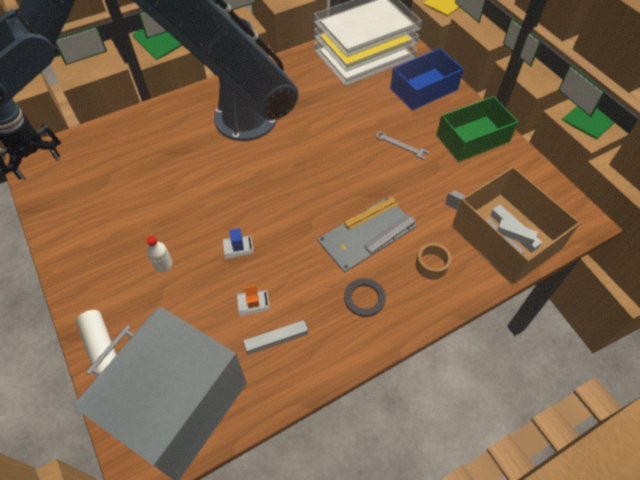

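View pics/top0.png

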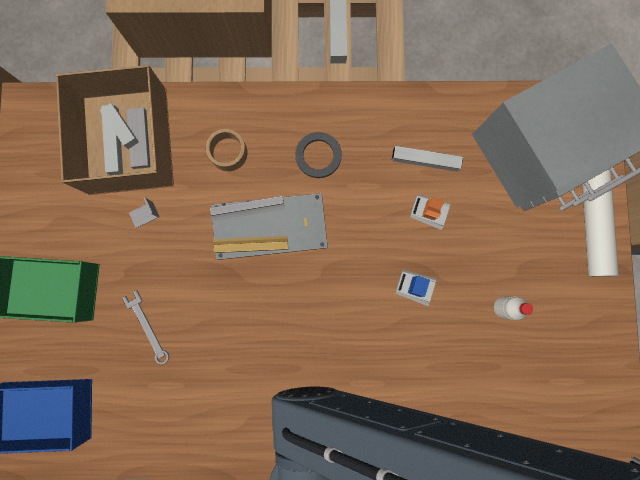

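View pics/wrist0.png

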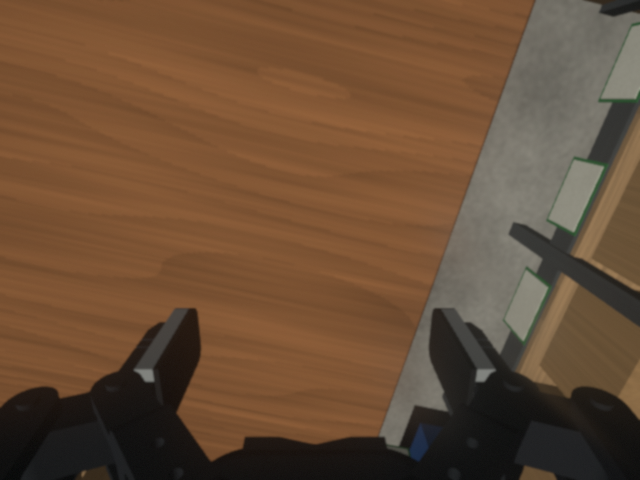

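The top view shows the orange rest near (430,211) with its stripe to the left, the fixture near (268,226) with its mouth facing right, and the brass rail on the lower side. The blue rest is at (417,287). I'll zoom in to get accurate corners.

```bash
python3 - <<'E'
import cv2
im=cv2.imread("pics/top0.png")
a=cv2.resize(im[180:270,200:335],None,fx=5.9,fy=5.9,interpolation=cv2.INTER_CUBIC);cv2.imwrite("pics/z1.png",a)
a=cv2.resize(im[185:240,400:460],None,fx=10,fy=10,interpolation=cv2.INTER_CUBIC);cv2.imwrite("pics/z2.png",a)
E
```

```text
(no output)
```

View pics/z1.png

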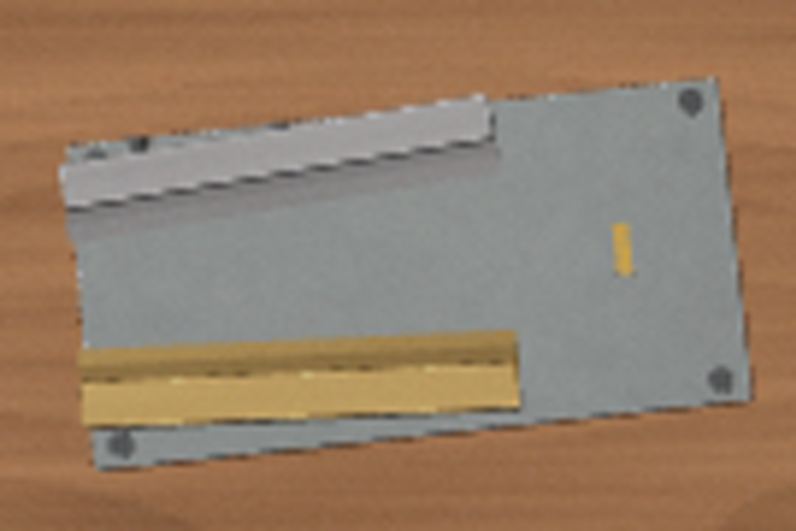

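View pics/z2.png

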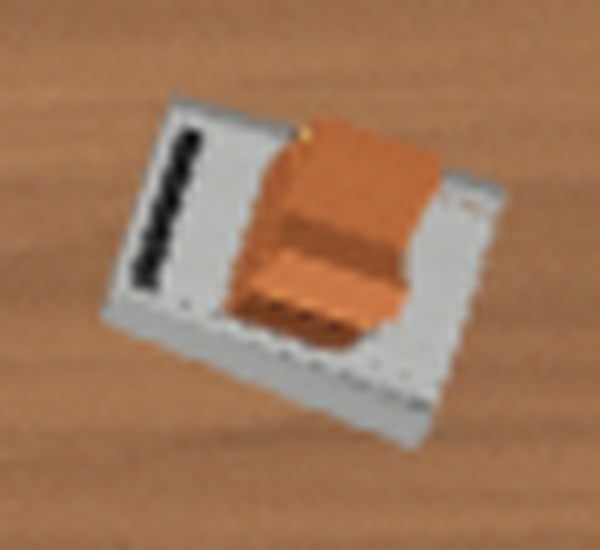

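```bash
cat > h.py <<'E'
import numpy as np
from station import manip
def ray(c,uv,z):
    f=240/np.tan(np.radians(c["fovy"])/2)
    R=np.array(c["R"]);t=np.array(c["t"])
    d=R.T@np.array([(uv[0]-c["cx"])/f,(uv[1]-c["cy"])/f,1]); o=-R.T@t
    return o+d*(z-o[2])/d[2]
def proj(c,X):
    f=240/np.tan(np.radians(c["fovy"])/2)
    p=np.array(c["R"])@X+c["t"]; return np.array([p[0]/p[2]*f+c["cx"],p[1]/p[2]*f+c["cy"]])
E
python3 - <<'E'
from h import *
c=manip.get_calibration("top")
def uz(p,s,o): return [(p[0]+.5)/s-.5+o[0],(p[1]+.5)/s-.5+o[1]]
P=[ray(c,uz(p,5.9,(200,180)),.01) for p in [(717,78),(751,402),(95,468),(68,146)]]
P=np.array(P);print(P.round(4))
print([np.linalg.norm(P[i]-P[(i+1)%4]).round(4) for i in range(4)])
ctr=P.mean(0); ax=(P[2]+P[3]-P[0]-P[1]); print("way",ctr, np.degrees(np.arctan2(ax[1],ax[0])))
print("apron",ray(c,uz((623,250),5.9,(200,180)),.01))
Q=np.array([ray(c,uz(p,10,(400,185)),0.0) for p in [(175,95),(102,318),(420,450),(508,190)]])
print(Q.round(4),[np.linalg.norm(Q[i]-Q[(i+1)%4]).round(4) for i in range(4)])
ax=Q[0]+Q[1]-Q[2]-Q[3];print("rest",Q.mean(0),np.degrees(np.arctan2(ax[1],ax[0])))
E
```

```text
[[ 0.6695 -0.0195  0.01  ]
 [ 0.54   -0.0317  0.01  ]
 [ 0.5158  0.2251  0.01  ]
 [ 0.6436  0.2377  0.01  ]]
[np.float64(0.1301), np.float64(0.258), np.float64(0.1284), np.float64(0.2585)]
way [0.59222025 0.10289677 0.01      ] 95.55733798653817
apron [0.60061189 0.01823027 0.01      ]
[[ 0.6672 -0.2471  0.    ]
 [ 0.6139 -0.2282  0.    ]
 [ 0.582  -0.3023  0.    ]
 [ 0.6439 -0.3254  0.    ]] [np.float64(0.0566), np.float64(0.0806), np.float64(0.0661), np.float64(0.0817)]
rest [ 0.62674824 -0.27573953  0.        ] 70.0720892674031
```

>>> {"api": "arm_command", "payload": {"rows": [[[40, 28, -4], -0.048, -1], [[40, 28, -4], -0.048, -1], [[40, 28, -4], -0.048, -1], [[40, 28, -4], -0.048, -1], [[40, 28, -4], -0.048, -1], [[40, 28, -4], -0.048, -1], [[40, 28, -4], -0.048, -1], [[40, 28, -4], -0.048, -1], [[40, 28, -4], -0.048, -1], [[40, 28, -4], -0.048, -1], [[40, 28, 0], -0.048, -1], [[40, 28, 0], -0.048, -1]]}}

```text
t: 1.65
tcp_pos: [0.6234, -0.2713, 0.2018]
tool_rot: [0.985, -0.173, -0.0, -0.0]
force: [-0.3, -0.2, -0.0]
finger_gap: 0.999
```

>>> {"api": "arm_command", "payload": {"rows": [[[0, 0, 0], 0, -1], [[0, 0, 0], 0, -1]]}}

```text
t: 1.9
tcp_pos: [0.6218, -0.2723, 0.2017]
tool_rot: [0.985, -0.172, -0.001, -0.0]
force: [-0.6, -1.4, -0.7]
finger_gap: 1.003
```

```bash
python3 - <<'E'
from h import *
import cv2
c=manip.get_calibration("wrist");s=manip.sense();print(s["t"],s["tcp_pos"],s["tool_rot"],s["force"]);print(c)
cv2.imwrite("pics/w1.png",manip.snapshot("wrist"))
E
```

```text
1.9 [ 0.62183849 -0.27229172  0.20170294] [ 9.85135067e-01 -1.71779679e-01 -7.99940453e-04 -3.77884259e-05] [-0.63573121 -1.39230184 -0.69450191]
{'fovy': 61.79522252043356, 'cx': 314.39455426238874, 'cy': 231.38604279828243, 'R': array([[-0.33891174, -0.94081742, -0.00118891],
       [-0.89205594,  0.32094427,  0.31816815],
       [-0.29895657,  0.1088915 , -0.94803355]]), 't': array([-0.04373621,  0.61251747,  0.55723075])}
```

View pics/w1.png

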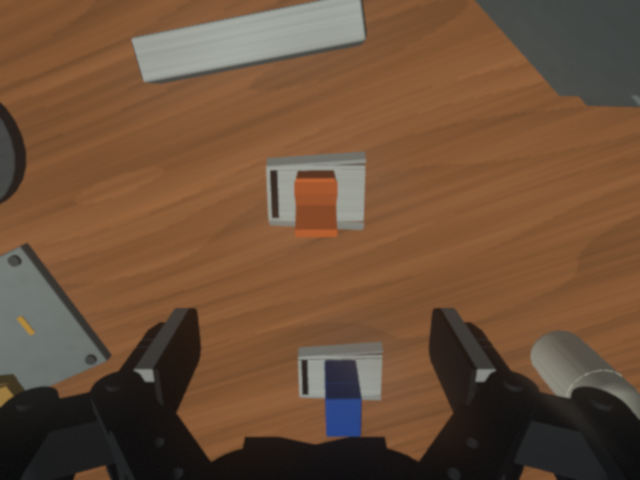

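```bash
python3 - <<'E'
from h import *
import cv2
c=manip.get_calibration("wrist");R=np.array(c["R"]);print(-R.T@c["t"])
print("tcp",proj(c,manip.sense()["tcp_pos"]))
a=np.radians(70.07);u=np.array([np.cos(a),np.sin(a)]);v=np.array([-u[1],u[0]])
o=np.array([.62675,-.27574])
im=cv2.imread("pics/w1.png")
for x,y,z in [(40,30.5,0),(40,-30.5,0),(-40,-35.4,0),(-40,35.4,0),(15,20,44),(-15,20,44),(0,0,64)]:
    p=np.r_[o+u*x/1e3+v*y/1e3,z/1e3];print((x,y,z),proj(c,p).round(1))
cv2.imwrite("pics/w1z.png",cv2.resize(im[140:250,250:380],None,fx=5,fy=5,interpolation=cv2.INTER_CUBIC))
E
```

```text
[ 0.69773006 -0.29906937  0.33350322]
tcp [318.33479612 323.56739209]
(40, 30.5, 0) [271.5 224. ]
(40, -30.5, 0) [269.  153.4]
(-40, -35.4, 0) [366.4 147.5]
(-40, 35.4, 0) [363.  229.5]
(15, 20, 44) [298.  228.3]
(-15, 20, 44) [337.5 228.4]
(0, 0, 64) [318. 210.]
```

View pics/w1z.png

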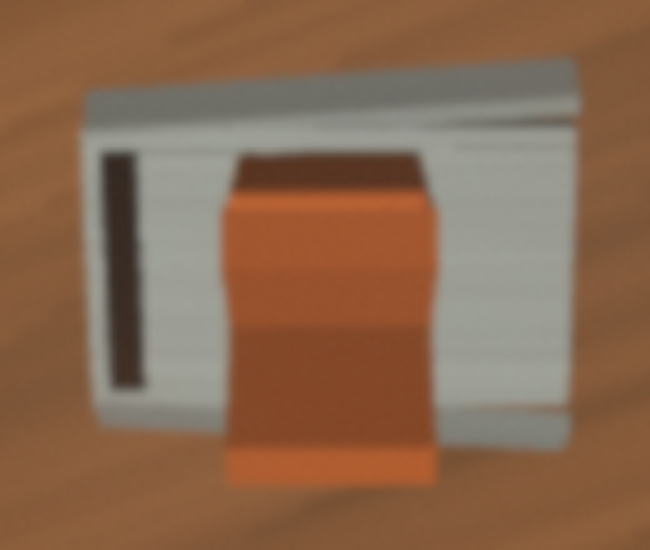

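>>> {"api": "arm_command", "payload": {"rows": [[[4, -1, -24], 0, -1], [[0, 0, -30], 0, -1], [[0, 0, -30], 0, -1], [[0, 0, -30], 0, -1], [[0, 0, -30], 0, -1], [[0, 0, -20], 0, -1], [[0, 0, -10], 0, -1], [[0, 0, 0], 0, -1]]}}

```text
t: 2.95
tcp_pos: [0.626, -0.2738, 0.0281]
tool_rot: [0.985, -0.172, -0.0, -0.0]
force: [0.6, 0.5, 0.0]
finger_gap: 1.0
```

```bash
python3 - <<'E'
from h import *
import cv2
s=manip.sense();print(s["t"],s["tcp_pos"],s["tool_rot"],s["force"])
cv2.imwrite("pics/w2.png",manip.snapshot("wrist"))
E
```

```text
2.95 [ 0.62604986 -0.27384218  0.02805619] [ 9.85009565e-01 -1.72499436e-01 -3.02143431e-04 -1.04701778e-04] [0.63505203 0.54124842 0.01619817]
```

View pics/w2.png

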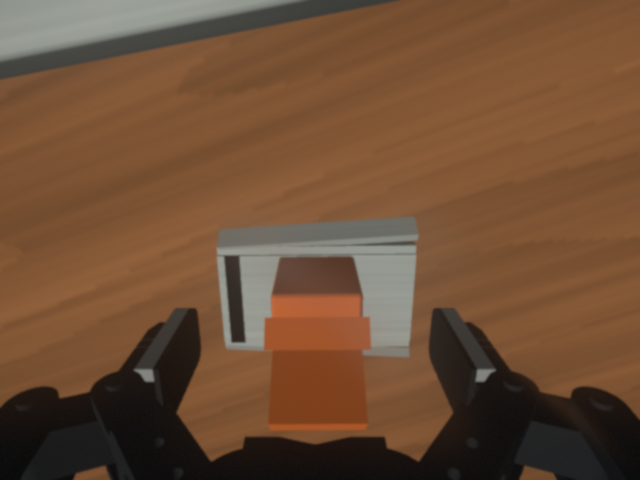

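```bash
python3 - <<'E'
from h import *
c=manip.get_calibration("wrist")
a=np.radians(70.2);u=np.array([np.cos(a),np.sin(a)]);v=np.array([-u[1],u[0]])
o=manip.sense()["tcp_pos"][:2]
for x,y,z in [(40,30.5,0),(40,-30.5,0),(-40,-35.4,0),(-40,35.4,0),(15,20,64),(-15,20,64),(15,-20,64),(-15,-20,64),(15,-20,10),(15,20,10)]:
    p=np.r_[o+u*x/1e3+v*y/1e3,z/1e3];print((x,y,z),proj(c,p).round(1))
E
```

```text
(40, 30.5, 0) [232.2 347.8]
(40, -30.5, 0) [222.6 223.2]
(-40, -35.4, 0) [414.2 211.8]
(-40, 35.4, 0) [402.6 356.7]
(15, 20, 64) [270.4 441.5]
(-15, 20, 64) [367.9 441.5]
(15, -20, 64) [265.2 328.1]
(-15, -20, 64) [373.8 328.1]
(15, -20, 10) [280.9 255.3]
(15, 20, 10) [283.5 340.7]
```

>>> {"api": "arm_command", "payload": {"rows": [[[0, 0, 0], 0, 0], [[0, 0, 0], 0, 0.5], [[0, 0, 0], 0, 1], [[0, 0, 0], 0, 1], [[0, 0, 0], 0, 1], [[0, 0, 0], 0, 1]], "squeeze": 40}}

```text
t: 3.75
tcp_pos: [0.6268, -0.2738, 0.0291]
tool_rot: [0.985, -0.172, 0.001, 0.0]
force: [-0.1, 0.0, 5.9]
finger_gap: 0.345
```

>>> {"api": "arm_command", "payload": {"rows": [[[0, 0, 0], 0, 1], [[0, 0, 5], 0, 1], [[0, 0, 15], 0, 1], [[0, 0, 20], 0, 1], [[0, 0, 20], 0, 1], [[0, 0, 0], 0, 1], [[0, 0, 0], 0, 1]]}}

```text
t: 4.62
tcp_pos: [0.6261, -0.2734, 0.0885]
tool_rot: [0.985, -0.172, -0.0, -0.0]
force: [0.2, -0.1, -4.9]
finger_gap: 0.345
```

```bash
python3 - <<'E'
from h import *
import cv2
s=manip.sense();print(s["t"],s["tcp_pos"],s["tool_rot"],s["force"],s["finger_gap"])
cv2.imwrite("pics/w3.png",manip.snapshot("wrist"))
E
```

```text
4.625 [ 0.62613513 -0.27337024  0.08854633] [ 9.85058523e-01 -1.72219902e-01 -9.83266147e-05 -3.46163358e-05] [ 0.24817704 -0.12550151 -4.93041367] 0.34474522155289766
```

View pics/w3.png

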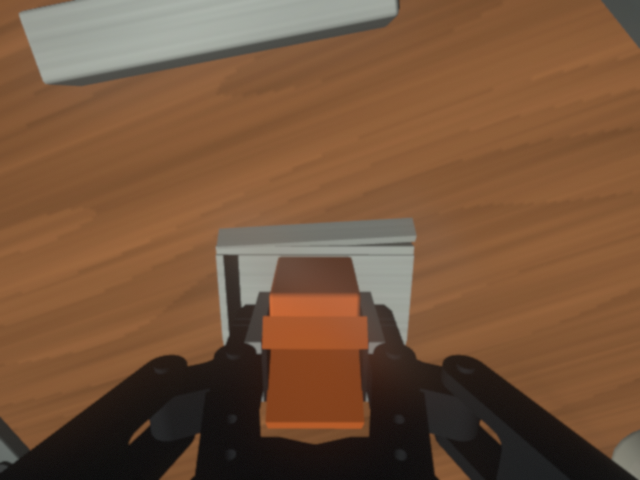

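>>> {"api": "arm_command", "payload": {"rows": [[[-2.5, 29, 0], 0.044, 1], [[-2.5, 29, 0], 0.044, 1], [[-2.5, 29, 0], 0.044, 1], [[-2.5, 29, 0], 0.044, 1], [[-2.5, 29, 0], 0.044, 1], [[-2.5, 29, 0], 0.044, 1], [[-2.5, 29, 0], 0.044, 1], [[-2.5, 29, 0], 0.044, 1], [[-2.5, 29, 0], 0.044, 1], [[-2.5, 28, 0], 0.044, 1], [[0, 0, -25], 0, 1], [[0, 0, 0], 0, 1]]}}

```text
t: 6.18
tcp_pos: [0.599, 0.0171, 0.0616]
tool_rot: [0.999, 0.048, -0.003, -0.001]
force: [-0.4, 0.0, -5.2]
finger_gap: 0.348
```

>>> {"api": "arm_command", "payload": {"rows": [[[0, 0, 0], 0, 1]]}}

```text
t: 6.3
tcp_pos: [0.6015, 0.0156, 0.0635]
tool_rot: [0.999, 0.047, 0.0, 0.0]
force: [0.1, -0.1, -5.0]
finger_gap: 0.347
```

```bash
python3 - <<'E'
from h import *
import cv2
s=manip.sense();print(s["t"],s["tcp_pos"],s["tool_rot"],s["force"],s["finger_gap"])
r=s["tool_rot"];print("jaw",np.degrees(2*np.arctan2(r[1],r[0]))+90)
cv2.imwrite("pics/w4.png",manip.snapshot("wrist"))
t=manip.snapshot("top")
cv2.imwrite("pics/t4.png",cv2.resize(t[180:270,200:335],None,fx=5.9,fy=5.9,interpolation=cv2.INTER_CUBIC))
E
```

```text
6.3 [0.60145586 0.01563692 0.06350804] [9.98890422e-01 4.70948375e-02 3.17224622e-05 2.74829065e-05] [ 0.11198571 -0.10647612 -5.04166384] 0.34692062542358704
jaw 95.39866775470698
```

View pics/w4.png

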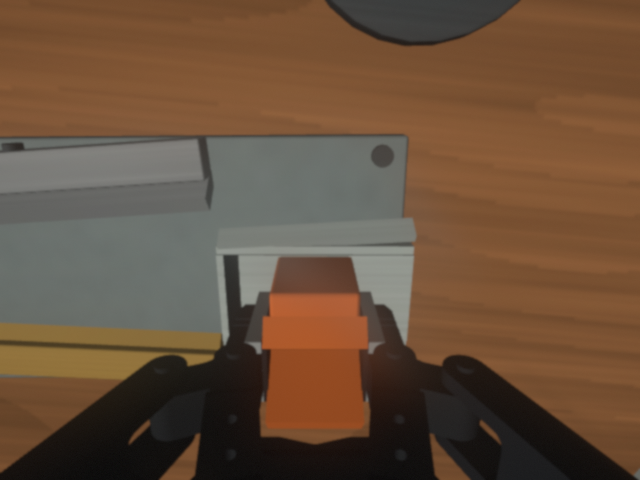

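View pics/t4.png

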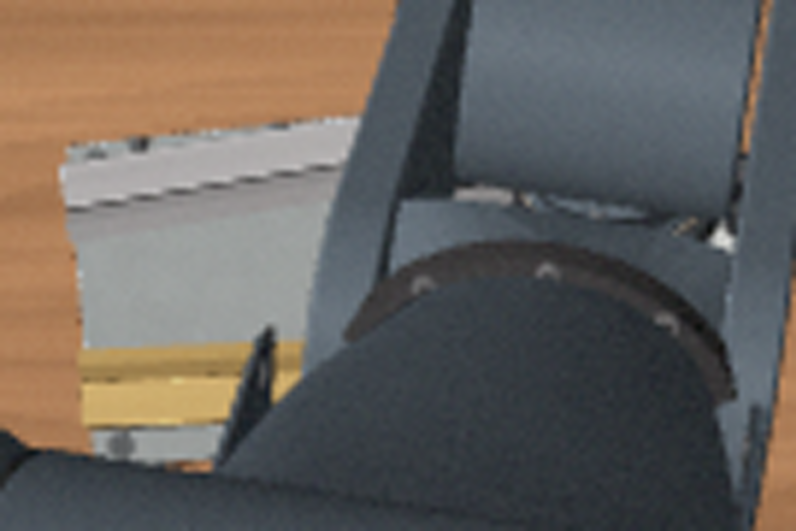

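>>> {"api": "arm_command", "payload": {"rows": [[[0, 0, -11], 0, 1], [[0, 0, -10], 0, 1], [[0, 0, 0], 0, 1]]}}

```text
t: 6.78
tcp_pos: [0.6003, 0.0154, 0.0409]
tool_rot: [0.999, 0.047, -0.002, -0.0]
force: [-0.7, -0.3, -4.5]
finger_gap: 0.352
```

```bash
python3 - <<'E'
from h import *
import cv2
s=manip.sense();print(s["t"],s["tcp_pos"],s["tool_rot"],s["force"],s["finger_gap"])
w=manip.snapshot("wrist");cv2.imwrite("pics/w5.png",w)
cv2.imwrite("pics/w5z.png",cv2.resize(w[100:400,0:430],(800,558),interpolation=cv2.INTER_CUBIC))
c=manip.get_calibration("wrist")
a=np.radians(95.5);u=np.array([np.cos(a),np.sin(a)]);v=np.array([-u[1],u[0]])
o=np.array([.5922,.1029])
for n,x,y,z in [("apron",-85,0,10),("plate-",-130,-65,10),("plate+",-130,65,10),("axis",-50,0,10),("axis far",40,0,10)]:
    print(n,proj(c,np.r_[o+u*x/1e3+v*y/1e3,z/1e3]).round(1))
E
```

```text
6.775 [0.60025678 0.01544498 0.04093176] [ 9.98907779e-01  4.66998868e-02 -1.50229583e-03 -3.34865416e-04] [-0.72052514 -0.34780571 -4.5051622 ] 0.35158374658122793
apron [311.8 287.8]
plate- [424.  140.2]
plate+ [402.3 404.9]
axis [234.1 287.9]
axis far [ 34.7 288.2]
```

View pics/w5z.png

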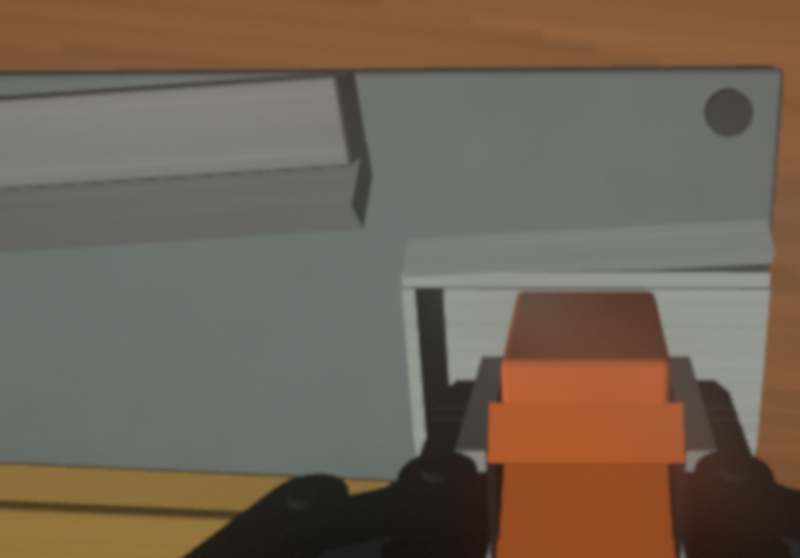

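```bash
python3 - <<'E'
from h import *
c=manip.get_calibration("wrist")
a=np.radians(95.5);u=np.array([np.cos(a),np.sin(a)]);v=np.array([-u[1],u[0]])
o=np.array([.5922,.1029])
def loc(n,zx,zy,z):
    p=ray(c,(zx/1.8605,zy/1.86+100),z)[:2]-o; print(n,(p@u*1e3).round(1),(p@v*1e3).round(1))
loc("plate -130,-65",778,67,.010)
loc("plate edge far",10,72,.010)
loc("steel mouth foot",362,227,.010)
loc("steel mouth top inner",348,163,.023)
loc("steel mouth top outer",335,77,.023)
loc("steel inner far",2,250,.010)
loc("brass inner top far",2,463,.023)
loc("brass inner top near",380,480,.023)
for z in(.0124,):
  loc("foot narrow -y bot",407,240,z);loc("foot wide -y bot",770,220,z)
loc("foot narrow -y top",403,275,.0224);loc("foot wide -y top",771,268,.0224)
loc("foot narrow top near",418,450,.0224);loc("foot wide top near",757,450,.0224)
z=.0124+.064
loc("prong",490,403,z);loc("prong",685,403,z)
E
```

```text
plate -130,-65 -127.5 -66.6
plate edge far 36.9 -66.0
steel mouth foot -35.2 -31.1
steel mouth top inner -37.8 -48.8
steel mouth top outer -37.0 -66.1
steel inner far 48.7 -25.7
brass inner top far 51.3 22.9
brass inner top near -37.4 27.8
foot narrow -y bot -45.9 -28.7
foot wide -y bot -127.8 -33.3
foot narrow -y top -46.9 -24.0
foot wide -y top -126.3 -25.5
foot narrow top near -46.9 19.9
foot wide top near -126.5 20.0
prong -72.4 -24.4
prong -101.1 -24.4
```

```bash
python3 - <<'E'
from h import *
c=manip.get_calibration("wrist")
a=np.radians(95.5);u=np.array([np.cos(a),np.sin(a)]);v=np.array([-u[1],u[0]])
o=np.array([.5922,.1029])
C=-np.array(c["R"]).T@c["t"];print("cam",(C[:2]-o)@u,(C[:2]-o)@v,C[2])
def loc(n,zx,zy,z):
    p=ray(c,(zx/1.8605,zy/1.86+100),z)[:2]-o; print(n,z,(p@u*1e3).round(1),(p@v*1e3).round(1))
for z in (10,34,44,64):
  for p in [(518,293),(655,293),(503,360),(665,360),(490,403),(685,403),(488,462),(685,462)]:
    loc(p,*p,.0124+z/1e3)
s=manip.sense()["tcp_pos"][:2]-o;print("tcp",s@u,s@v)
E
```

```text
cam -0.08677489438893396 -0.08141317992553564 0.17307284357766448
(518, 293) 0.0224 -71.7 -19.8
(655, 293) 0.0224 -101.5 -19.7
(503, 360) 0.0224 -67.8 -3.6
(665, 360) 0.0224 -104.2 -3.5
(490, 403) 0.0224 -64.4 7.4
(685, 403) 0.0224 -109.1 7.5
(488, 462) 0.0224 -63.2 23.2
(685, 462) 0.0224 -109.7 23.3
(518, 293) 0.046400000000000004 -74.1 -29.6
(655, 293) 0.046400000000000004 -99.1 -29.6
(503, 360) 0.046400000000000004 -70.8 -16.0
(665, 360) 0.046400000000000004 -101.4 -15.9
(490, 403) 0.046400000000000004 -67.9 -6.7
(685, 403) 0.046400000000000004 -105.5 -6.7
(488, 462) 0.046400000000000004 -67.0 6.6
(685, 462) 0.046400000000000004 -106.1 6.6
(518, 293) 0.0564 -75.1 -33.7
(655, 293) 0.0564 -98.2 -33.7
(503, 360) 0.0564 -72.1 -21.1
(665, 360) 0.0564 -100.2 -21.1
(490, 403) 0.0564 -69.4 -12.6
(685, 403) 0.0564 -104.1 -12.6
(488, 462) 0.0564 -68.5 -0.4
(685, 462) 0.0564 -104.5 -0.3
(518, 293) 0.0764 -77.1 -41.9
(655, 293) 0.0764 -96.2 -41.8
(503, 360) 0.0764 -74.6 -31.5
(665, 360) 0.0764 -97.9 -31.4
(490, 403) 0.0764 -72.4 -24.4
(685, 403) 0.0764 -101.1 -24.4
(488, 462) 0.0764 -71.7 -14.3
(685, 462) 0.0764 -101.5 -14.2
tcp -0.08790230598496526 -0.00013092630628573396
```

>>> {"api": "arm_command", "payload": {"rows": [[[2, 0, -1], 0, 1], [[0, 0, -1], 0, 1], [[0, 0, 0], 0, 1]]}}

```text
t: 7.2
tcp_pos: [0.6034, 0.0155, 0.0404]
tool_rot: [0.999, 0.047, 0.0, 0.0]
force: [0.7, 0.9, -5.0]
finger_gap: 0.346
```

>>> {"api": "arm_command", "payload": {"rows": [[[0, 0, -1], 0, 1], [[0, 0, 0], 0, 1]]}}

```text
t: 7.45
tcp_pos: [0.6033, 0.0155, 0.0393]
tool_rot: [0.999, 0.047, -0.0, -0.0]
force: [0.1, 1.0, -5.5]
finger_gap: 0.346
```

>>> {"api": "arm_command", "payload": {"rows": [[[0, 0, -0.5], 0, 1], [[0, 0, 0], 0, 1]]}}

```text
t: 7.7
tcp_pos: [0.6036, 0.0154, 0.0391]
tool_rot: [0.999, 0.047, 0.0, 0.0]
force: [-0.2, -0.0, -2.9]
finger_gap: 0.349
```

>>> {"api": "arm_command", "payload": {"rows": [[[0, 0, -0.5], 0, 1], [[0, 0, 0], 0, 1]]}}

```text
t: 7.95
tcp_pos: [0.6037, 0.0154, 0.039]
tool_rot: [0.999, 0.047, 0.0, 0.0]
force: [-1.0, -0.1, 2.1]
finger_gap: 0.346
```

>>> {"api": "arm_command", "payload": {"rows": [[[0, 0, 0], 0, 0.2], [[0, 0, 0], 0, 0.2], [[0, 0, 0], 0, 0.2], [[0, 0, 1], 0, 0.2]], "squeeze": 20}}

```text
t: 8.45
tcp_pos: [0.6034, 0.0155, 0.0392]
tool_rot: [0.999, 0.047, -0.0, -0.0]
force: [-1.0, -0.2, -0.1]
finger_gap: 0.4
```

```bash
python3 - <<'E'
from h import *
import cv2
s=manip.sense();print(s["t"],s["tcp_pos"],s["force"],s["finger_gap"])
w=manip.snapshot("wrist")
cv2.imwrite("pics/w6z.png",cv2.resize(w[100:400,0:430],(800,558),interpolation=cv2.INTER_CUBIC))
E
```

```text
8.45 [0.60338502 0.01545993 0.03922704] [-0.96874626 -0.16710245 -0.07896161] 0.39972038337355054
```

View pics/w6z.png

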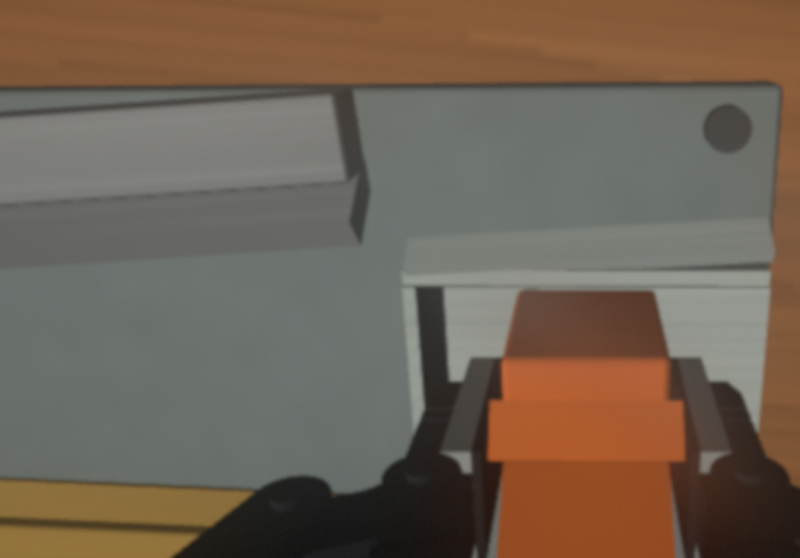

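>>> {"api": "arm_command", "payload": {"rows": [[[-0.4, 4, 0], 0, 0.2], [[-0.4, 4, 0], 0, 0.2], [[-0.4, 4, 0], 0, 0.2], [[0, 0, 0], 0, 0.2]]}}

```text
t: 9.0
tcp_pos: [0.602, 0.0281, 0.0393]
tool_rot: [0.999, 0.047, -0.0, -0.0]
force: [0.1, 0.3, 1.2]
finger_gap: 0.399
```

>>> {"api": "arm_command", "payload": {"rows": [[[-0.4, 4, 0], 0, 0.2], [[-0.4, 4, 0], 0, 0.2], [[-0.4, 4, 0], 0, 0.2], [[-0.4, 4, 0], 0, 0.2]]}}

```text
t: 9.5
tcp_pos: [0.6005, 0.0438, 0.0393]
tool_rot: [0.999, 0.047, -0.0, -0.0]
force: [-0.2, -0.4, 0.3]
finger_gap: 0.398
```

```bash
python3 - <<'E'
from h import *
import cv2
s=manip.sense();print(s["t"],s["tcp_pos"],s["force"],s["finger_gap"])
w=manip.snapshot("wrist")
cv2.imwrite("pics/w7z.png",cv2.resize(w[100:400,0:430],(800,558),interpolation=cv2.INTER_CUBIC))
E
```

```text
9.5 [0.60050189 0.04375337 0.03926655] [-0.16586151 -0.40218507  0.33130576] 0.398074209939106
```

View pics/w7z.png

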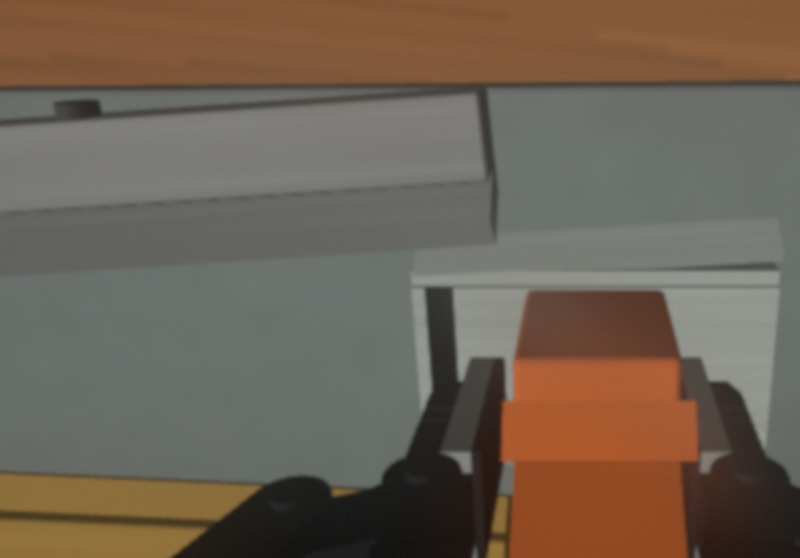

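>>> {"api": "arm_command", "payload": {"rows": [[[-0.4, 4, 0], 0, 0.2], [[-0.4, 4, 0], 0, 0.2], [[-0.4, 4, 0], 0, 0.2], [[-0.4, 4, 0], 0, 0.2], [[-0.4, 4, 0], 0, 0.2]]}}

```text
t: 10.18
tcp_pos: [0.5985, 0.0638, 0.0393]
tool_rot: [0.999, 0.047, -0.0, -0.0]
force: [-0.7, -0.5, -0.1]
finger_gap: 0.404
```

>>> {"api": "arm_command", "payload": {"rows": [[[-0.4, 4, 0], 0, 0.2], [[-0.4, 4, 0], 0, 0.2], [[-0.4, 4, 0], 0, 0.2], [[-0.4, 4, 0], 0, 0.2], [[-0.4, 4, 0], 0, 0.2]]}}

```text
t: 10.8
tcp_pos: [0.5965, 0.0837, 0.0393]
tool_rot: [0.999, 0.047, -0.0, -0.0]
force: [0.2, -1.1, -1.3]
finger_gap: 0.396
```

>>> {"api": "arm_command", "payload": {"rows": [[[-0.4, 4, 0], 0, 0.2], [[-0.4, 4, 0], 0, 0.2], [[-0.4, 4, 0], 0, 0.2], [[-0.4, 4, 0], 0, 0.2]]}}

```text
t: 11.3
tcp_pos: [0.595, 0.0997, 0.0393]
tool_rot: [0.999, 0.047, 0.0, -0.0]
force: [-0.3, -0.9, -0.2]
finger_gap: 0.403
```

```bash
python3 - <<'E'
from h import *
import cv2
s=manip.sense();print(s["t"],s["tcp_pos"],s["force"],s["finger_gap"])
p=s["tcp_pos"][:2]-[.5922,.1029];a=np.radians(95.5);u=np.array([np.cos(a),np.sin(a)]);v=np.array([-u[1],u[0]]);print(p@u,p@v)
w=manip.snapshot("wrist")
cv2.imwrite("pics/w8.png",w)
E
```

```text
11.3 [0.59497103 0.09972361 0.03931362] [-0.34966548 -0.94040148 -0.21689197] 0.40322674204186176
-0.0034273534135685637 -0.0024538311014784477
```

View pics/w8.png

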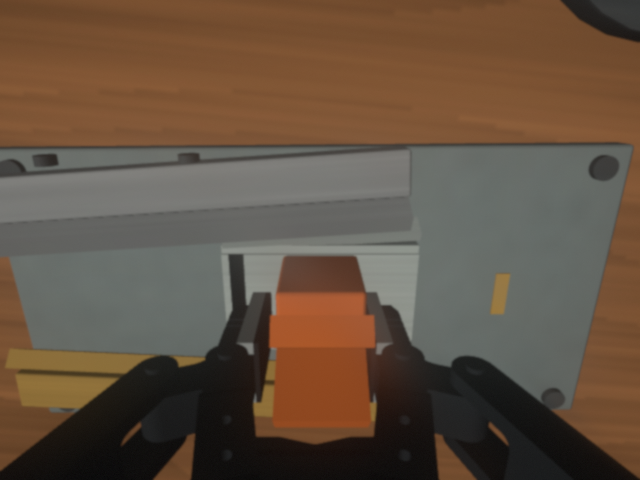

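>>> {"api": "arm_command", "payload": {"rows": [[[-0.4, 4, 0], 0, 0.2], [[-0.4, 4, 0], 0, 0.2], [[-0.4, 4, 0], 0, 0.2], [[-0.4, 4, 0], 0, 0.2], [[-0.3, 3, 0], 0, 0.2], [[-0.2, 2, 0], 0, 0.2], [[-0.1, 1, 0], 0, 0.2], [[-0.1, 1, 0], 0, 0.2]]}}

```text
t: 12.35
tcp_pos: [0.5927, 0.1224, 0.0394]
tool_rot: [0.999, 0.047, 0.0, 0.0]
force: [-0.2, -1.4, 0.1]
finger_gap: 0.402
```

>>> {"api": "arm_command", "payload": {"rows": [[[-0.1, 1, 0], 0, 0.2], [[-0.1, 1, 0], 0, 0.2], [[-0.1, 1, 0], 0, 0.2], [[-0.1, 1, 0], 0, 0.2], [[-0.1, 1, 0], 0, 0.2]]}}

```text
t: 12.98
tcp_pos: [0.5922, 0.1275, 0.0394]
tool_rot: [0.999, 0.047, 0.0, 0.0]
force: [0.2, -1.6, 0.7]
finger_gap: 0.397
```

>>> {"api": "arm_command", "payload": {"rows": [[[-0.1, 1, 0], 0, 0.2], [[-0.1, 1, 0], 0, 0.2], [[-0.1, 1, 0], 0, 0.2]]}}

```text
t: 13.35
tcp_pos: [0.5919, 0.1305, 0.0394]
tool_rot: [0.999, 0.047, 0.0, 0.0]
force: [-0.1, -1.0, 1.0]
finger_gap: 0.4
```

>>> {"api": "arm_command", "payload": {"rows": [[[-0.1, 1, 0], 0, 0.2], [[-0.1, 1, 0], 0, 0.2], [[-0.1, 1, 0], 0, 0.2]]}}

```text
t: 13.72
tcp_pos: [0.5916, 0.1335, 0.0393]
tool_rot: [0.999, 0.047, 0.0, 0.0]
force: [0.7, -1.4, 0.9]
finger_gap: 0.397
```

>>> {"api": "arm_command", "payload": {"rows": [[[-0.1, 0.8, 0], 0, 0.2], [[-0.1, 0.8, 0], 0, 0.2], [[-0.1, 0.8, 0], 0, 0.2]]}}

```text
t: 14.1
tcp_pos: [0.5913, 0.1359, 0.0393]
tool_rot: [0.999, 0.047, 0.0, 0.0]
force: [0.6, -1.4, 1.4]
finger_gap: 0.401
```

>>> {"api": "arm_command", "payload": {"rows": [[[-0.1, 0.8, 0], 0, 0.2], [[-0.1, 0.8, 0], 0, 0.2], [[-0.1, 0.8, 0], 0, 0.2]]}}

```text
t: 14.48
tcp_pos: [0.5909, 0.1383, 0.0393]
tool_rot: [0.999, 0.047, -0.0, -0.0]
force: [0.7, -0.8, 0.3]
finger_gap: 0.397
```

>>> {"api": "arm_command", "payload": {"rows": [[[-0.1, 0.8, 0], 0, 0.2], [[-0.1, 0.8, 0], 0, 0.2], [[-0.1, 0.8, 0], 0, 0.2]]}}

```text
t: 14.85
tcp_pos: [0.5907, 0.1407, 0.0393]
tool_rot: [0.999, 0.047, -0.0, 0.0]
force: [-0.3, -1.4, 1.1]
finger_gap: 0.4
```

>>> {"api": "arm_command", "payload": {"rows": [[[-0.1, 0.8, 0], 0, 0.2], [[-0.1, 0.8, 0], 0, 0.2], [[-0.1, 0.8, 0], 0, 0.2]]}}

```text
t: 15.22
tcp_pos: [0.5904, 0.1431, 0.0393]
tool_rot: [0.999, 0.047, 0.0, -0.0]
force: [0.5, -1.8, 0.8]
finger_gap: 0.401
```

>>> {"api": "arm_command", "payload": {"rows": [[[-0.1, 0.8, 0], 0, 0.2], [[-0.1, 0.8, 0], 0, 0.2], [[-0.1, 0.8, 0], 0, 0.2]]}}

```text
t: 15.6
tcp_pos: [0.5901, 0.1455, 0.0393]
tool_rot: [0.999, 0.047, -0.0, -0.0]
force: [1.1, -1.4, 0.6]
finger_gap: 0.398
```

>>> {"api": "arm_command", "payload": {"rows": [[[-0.1, 0.8, 0], 0, 0.2], [[-0.1, 0.8, 0], 0, 0.2], [[-0.1, 0.8, 0], 0, 0.2]]}}

```text
t: 15.98
tcp_pos: [0.5898, 0.1479, 0.0393]
tool_rot: [0.999, 0.047, -0.0, -0.0]
force: [0.7, -1.5, 0.8]
finger_gap: 0.401
```

>>> {"api": "arm_command", "payload": {"rows": [[[-0.1, 0.8, 0], 0, 0.2], [[-0.1, 0.8, 0], 0, 0.2], [[-0.1, 0.8, 0], 0, 0.2]]}}

```text
t: 16.35
tcp_pos: [0.5894, 0.1503, 0.0393]
tool_rot: [0.999, 0.047, -0.0, -0.0]
force: [-0.1, -1.2, 0.6]
finger_gap: 0.4
```

>>> {"api": "arm_command", "payload": {"rows": [[[-0.1, 0.8, 0], 0, 0.2], [[-0.1, 0.8, 0], 0, 0.2], [[-0.1, 0.8, 0], 0, 0.2]]}}

```text
t: 16.73
tcp_pos: [0.5892, 0.1527, 0.0393]
tool_rot: [0.999, 0.047, 0.0, -0.0]
force: [0.1, -1.9, 0.6]
finger_gap: 0.4
```

>>> {"api": "arm_command", "payload": {"rows": [[[-0.1, 0.8, 0], 0, 0.2], [[-0.1, 0.8, 0], 0, 0.2], [[-0.1, 0.8, 0], 0, 0.2]]}}

```text
t: 17.1
tcp_pos: [0.5889, 0.1551, 0.0393]
tool_rot: [0.999, 0.047, 0.0, -0.0]
force: [0.1, -1.0, 0.5]
finger_gap: 0.4
```

```bash
python3 - <<'E'
from h import *
import cv2
s=manip.sense();print(s["t"],s["tcp_pos"],s["force"],s["finger_gap"])
w=manip.snapshot("wrist")
cv2.imwrite("pics/w9.png",w)
E
```

```text
17.1 [0.5889057  0.15512025 0.03930888] [ 0.073009   -1.037398    0.49232424] 0.4002251314706266
```

View pics/w9.png

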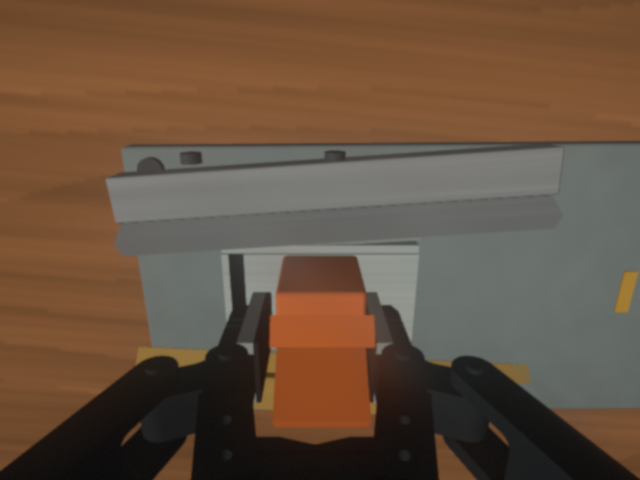

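>>> {"api": "arm_command", "payload": {"rows": [[[-0.1, 0.8, 0], 0, 0.2], [[-0.1, 0.8, 0], 0, 0.2], [[-0.1, 0.8, 0], 0, 0.2]]}}

```text
t: 17.52
tcp_pos: [0.5886, 0.1575, 0.0393]
tool_rot: [0.999, 0.047, -0.0, -0.0]
force: [-0.7, -2.0, 0.1]
finger_gap: 0.397
```

>>> {"api": "arm_command", "payload": {"rows": [[[-0.1, 0.8, 0], 0, 0.2], [[-0.1, 0.8, 0], 0, 0.2]]}}

```text
t: 17.77
tcp_pos: [0.5884, 0.1591, 0.0393]
tool_rot: [0.999, 0.047, 0.0, -0.0]
force: [-0.4, -1.4, 0.3]
finger_gap: 0.399
```

>>> {"api": "arm_command", "payload": {"rows": [[[-0.1, 0.8, 0], 0, 0.2], [[-0.1, 0.8, 0], 0, 0.2], [[-0.1, 0.8, 0], 0, 0.2]]}}

```text
t: 18.15
tcp_pos: [0.5881, 0.1615, 0.0393]
tool_rot: [0.999, 0.047, -0.0, 0.0]
force: [0.6, -1.7, 0.7]
finger_gap: 0.401
```

>>> {"api": "arm_command", "payload": {"rows": [[[-0.1, 0.8, 0], 0, 0.2], [[-0.1, 0.8, 0], 0, 0.2], [[-0.1, 0.8, 0], 0, 0.2]]}}

```text
t: 18.52
tcp_pos: [0.5878, 0.1639, 0.0393]
tool_rot: [0.999, 0.047, -0.0, -0.0]
force: [-0.1, -1.3, 0.6]
finger_gap: 0.399
```

>>> {"api": "arm_command", "payload": {"rows": [[[-0.1, 0.8, 0], 0, 0.2], [[-0.1, 0.8, 0], 0, 0.2], [[-0.1, 0.8, 0], 0, 0.2]]}}

```text
t: 18.9
tcp_pos: [0.5875, 0.1663, 0.0393]
tool_rot: [0.999, 0.047, 0.0, 0.0]
force: [0.0, -0.8, 0.1]
finger_gap: 0.401
```

>>> {"api": "arm_command", "payload": {"rows": [[[-0.1, 0.8, 0], 0, 0.2], [[-0.1, 0.8, 0], 0, 0.2], [[-0.1, 0.8, 0], 0, 0.2]]}}

```text
t: 19.27
tcp_pos: [0.5872, 0.1687, 0.0393]
tool_rot: [0.999, 0.047, -0.0, -0.0]
force: [0.1, -0.9, -0.1]
finger_gap: 0.403
```

>>> {"api": "arm_command", "payload": {"rows": [[[-0.1, 0.8, 0], 0, 0.2], [[-0.1, 0.8, 0], 0, 0.2], [[-0.1, 0.8, 0], 0, 0.2]]}}

```text
t: 19.65
tcp_pos: [0.5869, 0.1711, 0.0393]
tool_rot: [0.999, 0.047, -0.0, 0.0]
force: [1.2, -1.0, -0.5]
finger_gap: 0.399
```

>>> {"api": "arm_command", "payload": {"rows": [[[-0.1, 0.8, 0], 0, 0.2], [[0, 0.8, 0], 0, 0.2], [[-0.1, 0.8, 0], 0, 0.2]]}}

```text
t: 20.02
tcp_pos: [0.5866, 0.1735, 0.0393]
tool_rot: [0.999, 0.047, -0.0, 0.0]
force: [-0.2, -0.7, 0.9]
finger_gap: 0.402
```

>>> {"api": "arm_command", "payload": {"rows": [[[-0.1, 0.8, 0], 0, 0.2], [[0, 0.8, 0], 0, 0.2], [[-0.1, 0.8, 0], 0, 0.2]]}}

```text
t: 20.4
tcp_pos: [0.5864, 0.1759, 0.0393]
tool_rot: [0.999, 0.047, -0.0, 0.0]
force: [0.3, -1.5, 0.4]
finger_gap: 0.399
```

>>> {"api": "arm_command", "payload": {"rows": [[[-0.1, 0.8, 0], 0, 0.2], [[0, 0.8, 0], 0, 0.2], [[-0.1, 0.8, 0], 0, 0.2]]}}

```text
t: 20.78
tcp_pos: [0.5863, 0.1783, 0.0393]
tool_rot: [0.999, 0.047, -0.0, 0.0]
force: [0.1, -1.9, -0.0]
finger_gap: 0.401
```

```bash
python3 - <<'E'
from h import *
import cv2
w=manip.snapshot("wrist")
cv2.imwrite("pics/w10.png",w)
E
```

```text
(no output)
```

View pics/w10.png

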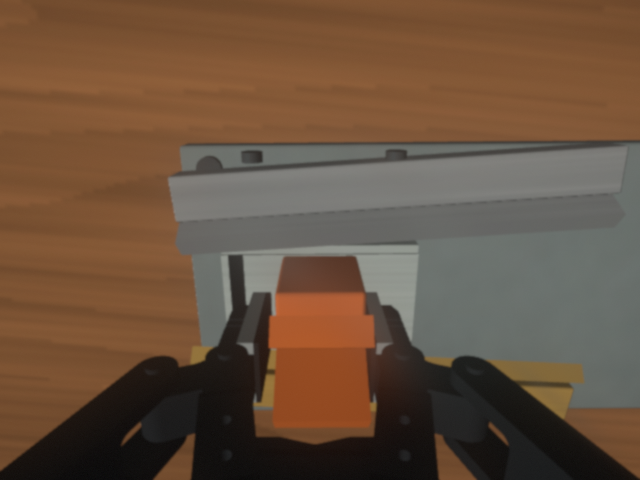

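>>> {"api": "arm_command", "payload": {"rows": [[[-0.1, 0.8, 0], 0, 0.2], [[-0.1, 0.8, 0], 0, 0.2]]}}

```text
t: 21.08
tcp_pos: [0.5862, 0.1793, 0.0393]
tool_rot: [0.999, 0.047, -0.0, 0.0]
force: [0.8, -5.4, 0.2]
finger_gap: 0.398
```

>>> {"api": "arm_command", "payload": {"rows": [[[0, 0.4, 0], 0, 0.2], [[-0.1, 0.4, 0], 0, 0.2], [[0, 0, 0], 0, 0.2]]}}

```text
t: 21.45
tcp_pos: [0.5862, 0.1797, 0.0393]
tool_rot: [0.999, 0.047, -0.0, 0.001]
force: [-0.0, -5.1, 0.8]
finger_gap: 0.399
```

>>> {"api": "arm_command", "payload": {"rows": [[[0, 0.4, 0], 0, 0.2], [[-0.1, 0.4, 0], 0, 0.2], [[0, 0, 0], 0, 0.2]]}}

```text
t: 21.82
tcp_pos: [0.5861, 0.18, 0.0393]
tool_rot: [0.999, 0.047, -0.0, 0.001]
force: [0.9, -6.8, 0.5]
finger_gap: 0.403
```

>>> {"api": "arm_command", "payload": {"rows": [[[0, 0.4, 0], 0, 0.2], [[-0.1, 0.4, 0], 0, 0.2], [[0, 0, 0], 0, 0.2]]}}

```text
t: 22.2
tcp_pos: [0.5861, 0.1804, 0.0393]
tool_rot: [0.999, 0.047, -0.0, 0.001]
force: [1.4, -8.8, -0.5]
finger_gap: 0.399
```

>>> {"api": "arm_command", "payload": {"rows": [[[0, 0.4, 0], 0, 0.2], [[0, 0.4, 0], 0, 0.2], [[0, 0, 0], 0, 0.2]]}}

```text
t: 22.58
tcp_pos: [0.5861, 0.1808, 0.0393]
tool_rot: [0.999, 0.047, -0.0, 0.002]
force: [0.2, -9.8, 0.6]
finger_gap: 0.396
```

>>> {"api": "arm_command", "payload": {"rows": [[[0, 0.4, 0], 0, 0.2], [[0, 0.4, 0], 0, 0.2], [[0, 0, 0], 0, 0.2], [[0, 0, 0], 0, 0.2]]}}

```text
t: 23.08
tcp_pos: [0.5861, 0.1811, 0.0392]
tool_rot: [0.999, 0.047, -0.0, 0.002]
force: [0.5, -11.5, 1.6]
finger_gap: 0.397
```

>>> {"api": "arm_command", "payload": {"rows": [[[0, 0.4, 0], 0, 0.2], [[0, 0, 0], 0, 0.2], [[0, 0, 0], 0, 0.2], [[0, 0, 0], 0, 0.2], [[0, 0, 0], 0, 0.2]]}}

```text
t: 23.7
tcp_pos: [0.586, 0.1813, 0.0392]
tool_rot: [0.999, 0.048, -0.0, 0.002]
force: [1.4, -12.2, -0.2]
finger_gap: 0.398
```

>>> {"api": "arm_command", "payload": {"rows": [[[0, -1, 0], 0, 0.2], [[0, -1, 0], 0, 0.2], [[0, -1, 0], 0, 0.2], [[0, 0, 0], 0, 0.2], [[0, 0, 0], 0, 0.2]]}}

```text
t: 24.32
tcp_pos: [0.5861, 0.1813, 0.0393]
tool_rot: [0.999, 0.047, 0.0, 0.0]
force: [1.1, -3.6, -0.4]
finger_gap: 0.403
```

```bash
python3 - <<'E'
from h import *
import cv2
s=manip.sense();print(s["t"],s["tcp_pos"],s["force"],s["finger_gap"])
w=manip.snapshot("wrist")
cv2.imwrite("pics/w11.png",w)
E
```

```text
24.325 [0.58610638 0.18125433 0.03932473] [ 1.08381381 -3.63958601 -0.43618941] 0.4030798018554346
```

View pics/w11.png

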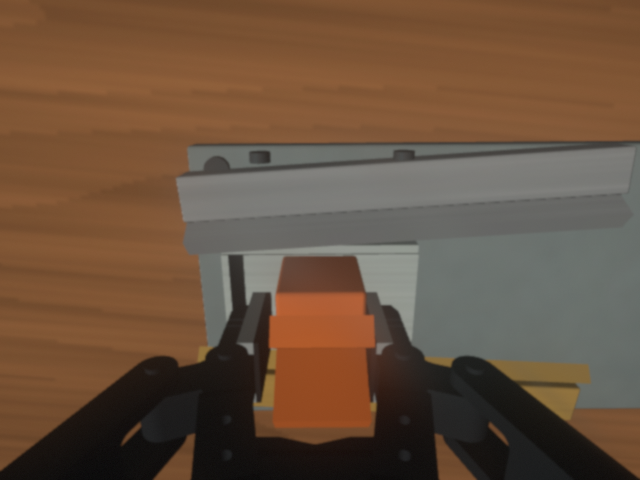

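>>> {"api": "arm_command", "payload": {"rows": [[[0, -1, 0], 0, 0.2], [[0, -0.8, 0], 0, 0.2], [[0, 0, 0], 0, 0.2], [[0, 0, 0], 0, 0.2]]}}

```text
t: 24.88
tcp_pos: [0.5856, 0.1797, 0.0393]
tool_rot: [0.999, 0.047, -0.0, -0.0]
force: [-0.5, -0.6, -0.2]
finger_gap: 0.4
```

>>> {"api": "arm_command", "payload": {"rows": [[[0, 0, 0], 0, 0], [[0, 0, 0], 0, -0.5], [[0, 0, 0], 0, -0.6], [[0, 0, 0], 0, -0.6], [[0, 0, 10], 0, -0.6], [[0, 0, 20], 0, -0.6], [[0, 0, 30], 0, -0.6], [[0, 0, 30], 0, -0.6], [[0, 0, 30], 0, -0.6], [[0, 0, 0], 0, -0.6]]}}

```text
t: 26.12
tcp_pos: [0.588, 0.1798, 0.1635]
tool_rot: [0.999, 0.047, 0.004, -0.0]
force: [-1.0, 0.6, -0.6]
finger_gap: 0.801
```

```bash
python3 - <<'E'
from h import *
import cv2
s=manip.sense();print(s["t"],s["tcp_pos"],s["force"],s["finger_gap"])
cv2.imwrite("pics/w12.png",manip.snapshot("wrist"))
cv2.imwrite("pics/s12.png",manip.snapshot("scene"))
E
```

```text
26.125 [0.58803071 0.17978655 0.16350683] [-0.97240372  0.63142776 -0.59766221] 0.800728225001042
```

View pics/w12.png

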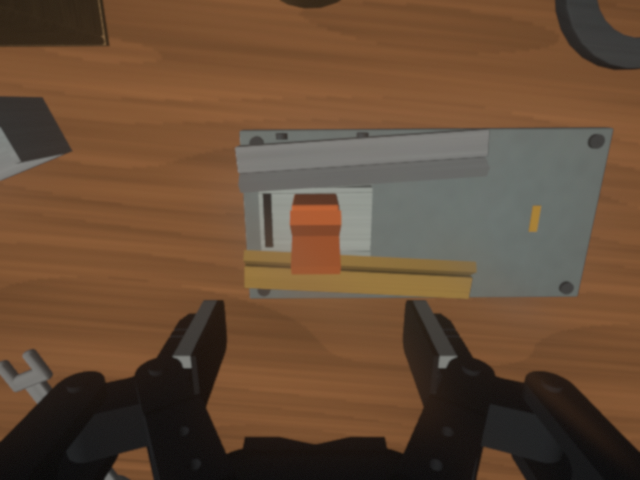

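View pics/s12.png

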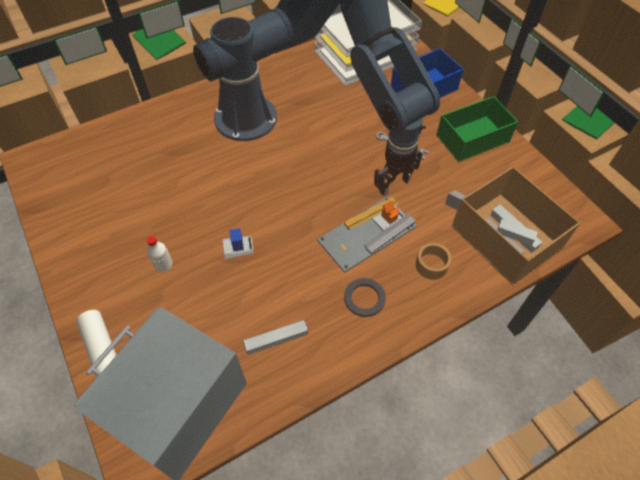

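```bash
python3 - <<'E'
from h import *
import cv2
b=cv2.imread("pics/w12.png");a=manip.snapshot("wrist")
print(cv2.phaseCorrelate(np.float32(cv2.cvtColor(a[180:290,240:400],6)),np.float32(cv2.cvtColor(b[180:290,240:400],6))),manip.sense()["tcp_pos"])
print(manip.sign_off())
E
```

```text
((0.5187630486278891, 3.669316319315314), 0.8293846863508224) [0.58511888 0.1793885  0.15914633]
the job is handed in; nothing more can be done
None
```

I put the orange V-rest on the apron, slid it narrow end first into the way, and pushed it until it wedged. I let go and handed the job in at about 26 s of the 58 s allowed.

- **Push:** I used the loosely open fingers, so the rest could align itself. It slid freely at 1–2 N and began to bind about 79 mm along the way by my camera estimate. The listed range ends at 76 mm, so this is within the few millimetres of error I expect. From there I pushed in steps to a steady 12.2 N; no reading went above that.
- **Stays tight:** When I backed off 1.6 mm from the rest, the force fell to about zero and the rest did not follow. I did not pull on it to test the wedge.
- **Final pictures:** The rest sits square under both rail lips, and the gripper is clear above it. The blue rest and everything else I could see are where they started.
- **Checks that disagreed:** My estimates of the rest's sideways position differed by a few millimetres between image features, so I relied on its self-alignment. The last picture comparison showed a shift of about 4 pixels. The arm was still settling by about 4 mm then, so that check says nothing about whether the rest moved.

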